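Seat the sample cassette and snap the toggle clamp shut

ROBOT

A 6-joint arm with a two-finger parallel gripper is mounted at the origin on the work surface. World frame = base frame: x ahead of the robot, y to its left, z up, the work surface at z = 0. Lengths are in m, angles in degrees, forces in N, time in s.
With the tool pointing down it reaches from about 0.25 to 0.725 m from the base axis. Payload 9.7 kg.
Tool frame: the origin (TCP) lies midway between the tips of the shut fingers; the grasp point (between the pads) lies 19 mm behind it; z points along the fingers, y is the direction in which the jaws open and shut (so a half turn about z gives the same grasp; the last joint's range is limited). The gripper opens to 85 mm and grips with 20 to 120 N. Pads are 22 mm wide; open, the fingers measure 114 mm over their backs; the gripper's body (76 mm by 85 mm) begins 54 mm behind the grasp point. The pads swing forward as they close: fully open they stand 13 mm farther back than shut.
Start: joints at [-65.833, 4.979, 10.078, 95.1, 0, 90], TCP at [0.225, -0.502, 0.202] pointing down, gripper open.
Joint ranges: [-179.16, 179.16], [-48.56, 103.87], [-65.8, 70.77], [-126.05, 130.52], [-82.76, 87.17], [-180, 180]. Speed limits (degrees/s): [127.2, 127.2, 147.25, 180, 180, 180].

INTERFACE

Orientations are given as [roll, pitch, yaw] about the fixed x, y, z axes, in that order (R = Rz(yaw) Ry(pitch) Rx(roll)).
In Python, from workcell import bot, camera, recognise gives the robot as it stands. The module is installed in compiled form; this text tells all that it offers.
- The arm moves only by the tool apply_moves, never from a script. Its argument "targets" is one flat list of numbers, 7 for each row, row after row: the shift along the world's x, y, z in units of 30 mm (1.0 is 30 mm), then the turn, a rotation vector about the world's x, y, z in units of 6 degrees (1.0 is 6 degrees), then the opening, from 0 (shut) to 1 (fully open). A call has 1 to 5 rows; each row is the pose to reach, as a shift and turn from the pose commanded when the call began; what a row does not reach only later rows make up. A row lasts 1/10 s, in which the tool goes at most 50 mm and 8.59 degrees, less where a joint would pass 70% of its speed; a pose out of reach is approached as far as the arm can. A call with a gripper value outside its range is refused whole. The fingers move at their own pace and stop on an object; "newtons" is the grip in N (left out, the last holds). Time passes only in rows, so rows that repeat a pose let the fingers close. It gives the time, the measured TCP pose, the force and the opening at its end, in the units of the state.
- bot.get_obs(): the state, without advancing time (a new reading comes with each control period).
- camera(name): name is "scene" or "top"; returns a dict with "img" (400x640x3 uint8, red, green, blue), "intrinsics" (3x3 intrinsics, pixels), "origin" and "rotation" of the camera in the world. Camera axes: x right, y up, looking along -z (the intrinsics and any distortion apply to the point x, -y, -z); pixel columns grow to the right and rows downward; lengths in m; the calibration is good to about 2 mm. A picture is of the moment at which its call begins. There is no depth.
- bot.job_done(): hands the job in, once; it reports no verdict.
Trained networks look in the newest picture that a camera, given by its name, has taken for a name from the list of things; names that differ only in an ending like _2 or _b are one class to them, and where a whole thing is asked for, a point or a joint stands for the part that bears it (a point fixed in the world has none). Each returns a list of dicts, best first, with "conf" (0 to 1); they miss things now and then, are a little off and sometimes report something else, mostly with a low value. They report only what shows in the picture. A call takes as long as a camera call. They do not tell look-alikes from the thing itself.
- recognise(query, camera): "box" ([left, top, right, bottom] in pixels, round what is visible of it).
The state is a dict: "time": time; "q": joint angles; "qd": joint speeds; "joint_efforts": joint torques, N m; "ee_pos": TCP position; "tcp_rot": TCP orientation; "wrist_force": force on the tool from outside, world axes, zero at the start; "torque": the same for the moment, N m; "opening": finger opening in m.
Only numpy, scipy, OpenCV 4.12 (cv2) and the standard library are available. Lean on these libraries where they do the work, as an engineer would, in place of code of your own. Each camera call takes 0.05 s, during which the arm holds its last target.

TASK

At the grey loading station, first push the blue sample cassette along its channel until it is fully home against the stop, while the clamp is still open; then push the orange clamp lever over, past its dead point, until it snaps into lock with the rubber foot pressing on the cassette. Push with the fingertips or the outside of the fingers only: do not take the cassette or the lever between the fingers, and do not lift the cassette. Leave the other things on the bench where they are.

Things in the scene. Friction and masses are not known exactly. Their poses are not given: they have to be found in the camera images.
- station: Grey loading station fixed to the bench: base plate x -120 to +70, y -57 to +118 mm from this origin, 12 mm thick. Origin: on the bench below the channel's centre line. x runs along the channel to the stop (roughly away from the robot), y to the clamp's side, z up. Place and yaw vary. Rails at y = +-30.5 mm (8 wide, top z = 30 mm, x -70 to +45 mm) guide the cassette with 1.5 mm play a side
- stop (a point): Foot of the channel's aluminium stop: the point on the channel floor (the base's top, station z = 12 mm) where the stop's face stands, at station x = +40, y = 0 mm. Axes as the station's. The stop's top is at station z = 34 mm
- lever_pivot (a point): Lever's pivot on the steel toggle clamp, at station x = 25, y = 72, z = 55 mm; axes as the station's. The lever swings in the station's y-z plane. Clamp's side plates: station y 37 to 87 mm, x 11 to 39 mm, top z = 70 mm. Open, the clamp arm stands raised beside the lever over the channel: its highest point is at station z = 102 mm, near y = 13 to 20 mm
- cassette_centre (a point): Centre of the light-blue cassette with black top inset: loose block 110 (x, along the channel) x 50 x 25 mm, about 0.15 kg, lying on the channel floor, top at 37 mm; axes as the station's. It starts 30 to 60 mm short of home, its tail (-x end) sticking out of the rails. Home: centre at station x = -15 mm, tail flush with the rails' near ends. Ordinary sliding friction, about 1 N
- clamp_lever (a joint): Lever angle, rad: 0 open (leaning 25 deg from upright over the channel, to station -y), grows as it is pushed to station +y; 0.44 upright; 0.87 dead point; 1.745 locked (75 deg beyond upright, end stop). Before the dead point it springs back to 0, beyond it snaps to 1.745 and stays. Needs 0.7 N m at first (8 N at 90 mm from the pivot), falling to nil at the dead point. It drives the clamp arm down
- lever_end (a point): Free end of the lever, on its axis, 120 mm from the pivot; z points along the lever away from the pivot, x as the station's. The lever is round: orange grip 16 mm thick over the last 80 mm, below it a 10 mm steel rod. Open, this point is at station x = 25, y = 21, z = 164 mm
- clamp_foot: Black rubber foot, 18 mm across, under the end of the clamp arm (origin on the arm's axis, 20 mm above the foot's underside in the clamped pose). Spring-loaded: locked on a seated cassette it presses with about 3 N at station x = 25, y = 0 mm
- spare_centre (a point): Bystander: a white cassette of the same shape and size as the blue one, lying loose; not to be touched; this point is its centre
- vial_a: Bystander: amber sample vial with white cap, 28 mm across, 60 mm high, standing close to the station; origin at its underside
- vial_b: Bystander: amber sample vial with black cap, 28 mm across, 60 mm high, standing close to the station; origin at its underside
- beaker: Bystander: white open beaker, 60 mm across, 70 mm high; origin at its underside
- wash_bottle: Bystander: white wash bottle with blue cap, 60 mm across, 130 mm high; origin at its underside
- dish: Bystander: flat steel weighing dish, 80 mm across, 12 mm high; origin at its underside
- driver: Bystander: green-handled screwdriver lying on the bench
- cassette: The same blue cassette; origin at the centre of its underside
Mind the look-alikes: they are no part of the job. Leave any green or turquoise look-alike of the cassette alone.

How it is judged:
By the outcome, as a careful person would: the job done as asked, in the order asked, and still so for the second after the job is handed in, with the robot touching nothing.
It also fails if it takes over 48 s, if anything falls off the work surface, if the arm or the gripper's body presses on something with over 40 N, if the wrist force passes 120 N, or if a joint passes its speed limit or range.

## Working session

There is one attempt and no reset: what is moved stays moved. The work goes in short steps, Python scripts to look and compute and a tool call to move; the robot and the scene stay as the last step left them, time stands still between calls to the robot, and variables do not carry over. Pictures are saved under pics/ and viewed, and the job is handed in when it is done.

Besides the shell and the picture viewer there is one more tool, called after "Call:" as name(argument=value, ...) on one line, values as JSON. apply_moves: Moves the arm, as the interface text tells. Its arguments: {"type":"object","properties":{"targets":{"type":"array"},"newtons":{"type":"number"}},"required":["targets"]}

```bash
mkdir -p pics; cat > h.py <<'E'
import numpy as np, cv2
from workcell import bot, camera, recognise
def snap(n,tag):
    c=camera(n); cv2.imwrite(f'pics/{tag}.png',c['img'][:,:,::-1]); return c
E
python3 - <<'E'
from h import *
o=bot.get_obs(); print(o)
import pickle
for n in ['scene','top']:
    c=snap(n,n+'0'); pickle.dump(c,open(n+'0.pkl','wb'))
    print(n,{k:v for k,v in c.items() if k!='img'})
    for q in ['station','stop','lever_pivot','cassette_centre','clamp_lever','lever_end','clamp_foot','spare_centre','cassette','vial_a']:
        print(q,[(np.round(r['box'],0).tolist(),round(r['conf'],2)) for r in recognise(q,n)][:4])
E
```

```text
{'time': 0.0, 'q': array([-6.58319686e+01,  5.01033360e+00,  1.00345168e+01,  9.51007358e+01,
       -2.30134031e-04,  9.00007003e+01]), 'qd': array([ 0.08294545,  0.03981535, -0.04476818,  0.04178977, -0.0200962 ,
        0.07010766]), 'joint_efforts': array([ 1.53045312e-03, -5.20389676e+01,  4.64801860e+01,  1.64340256e-02,
        1.83626912e-04, -7.09279760e-06]), 'ee_pos': array([ 0.22506278, -0.50153871,  0.20129102]), 'tcp_rot': array([-1.79923447e+02,  2.31069482e-04,  2.41673314e+01]), 'wrist_force': array([ 0.1298687 , -0.24716548, -0.27957181]), 'torque': array([-0.01933522, -0.0177557 ,  0.05191448]), 'opening': 0.08562251195720427}
scene {'intrinsics': array([[446.95405838,   0.        , 315.78668243],
       [  0.        , 446.95405838, 200.57146013],
       [  0.        ,   0.        ,   1.        ]]), 'origin': array([ 1.60603539, -0.29748188,  0.87674513]), 'rotation': array([55.60837673,  1.26132958, 73.10731302])}
station [([250.0, 222.0, 321.0, 279.0], 0.58)]
stop [([246.0, 220.0, 322.0, 286.0], 0.66), ([416.0, 198.0, 455.0, 212.0], 0.55)]
lever_pivot [([250.0, 2
[... 921 characters left out ...]
3, -89.54738245])}
station [([318.0, 173.0, 381.0, 239.0], 0.67)]
stop [([314.0, 168.0, 381.0, 238.0], 0.7)]
lever_pivot [([316.0, 172.0, 382.0, 238.0], 0.95)]
cassette_centre [([245.0, 220.0, 288.0, 252.0], 0.97), ([320.0, 254.0, 354.0, 294.0], 0.76), ([352.0, 193.0, 371.0, 231.0], 0.59), ([392.0, 246.0, 432.0, 270.0], 0.58)]
clamp_lever [([334.0, 166.0, 358.0, 184.0], 0.48)]
lever_end []
clamp_foot [([445.0, 167.0, 473.0, 197.0], 0.53)]
spare_centre [([458.0, 238.0, 490.0, 280.0], 0.59)]
cassette [([348.0, 191.0, 372.0, 228.0], 0.89), ([320.0, 254.0, 356.0, 291.0], 0.8), ([389.0, 246.0, 435.0, 269.0], 0.71), ([249.0, 218.0, 286.0, 251.0], 0.6)]
vial_a [([387.0, 193.0, 401.0, 209.0], 0.49)]
```

```bash
python3 - <<'E'
import cv2
a=cv2.imread('pics/scene0.png'); b=cv2.imread('pics/top0.png')
cv2.imwrite('pics/sc.png',cv2.resize(a[180:300,130:380],None,fx=3.2,fy=3.2,interpolation=cv2.INTER_CUBIC))
cv2.imwrite('pics/tc.png',cv2.resize(b[150:310,230:500],None,fx=2.9,fy=2.9,interpolation=cv2.INTER_CUBIC))
E
```

```text
(no output)
```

View pics/top0.png

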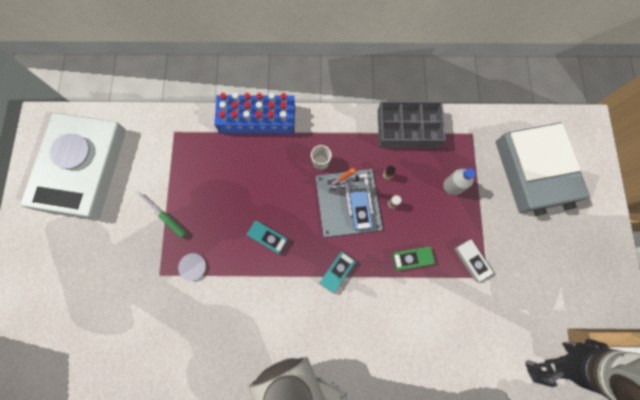

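```bash
sleep 0
```

```text
(no output)
```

View pics/sc.png

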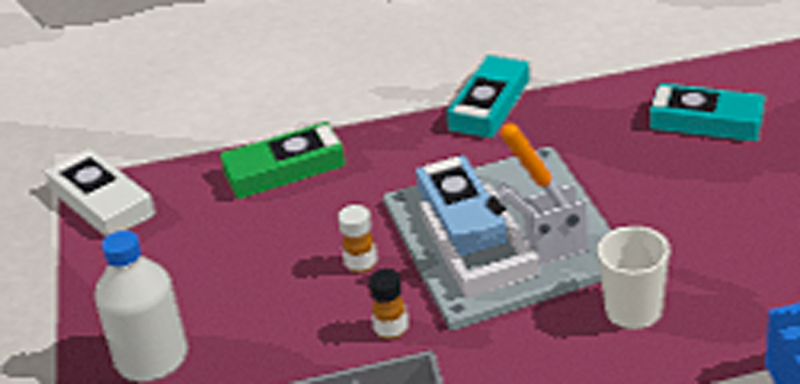

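View pics/tc.png

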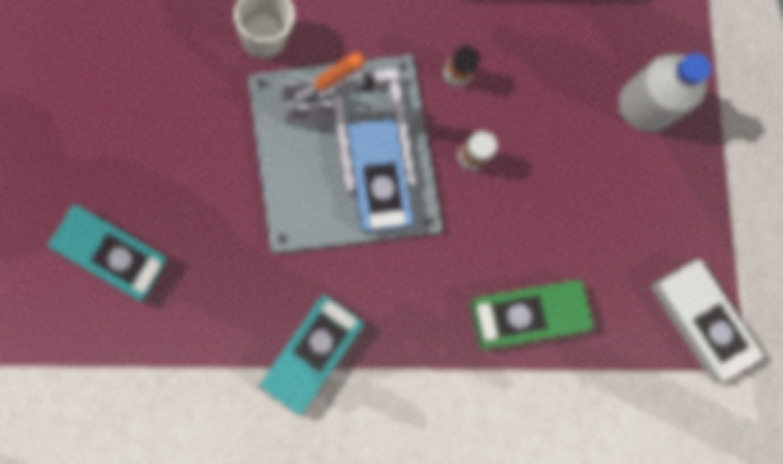

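The only light-blue cassette with a black inset is the one in the station (top px ~361,207). The two teal ones (268,237; 338,272), the green one (413,258) and the white spare (474,260) are look-alikes and get left alone. Next I'll fit the station pose.

```bash
cat >> h.py <<'E'
from scipy.spatial.transform import Rotation as R
from scipy.optimize import least_squares
def proj(c,P):
    P=np.atleast_2d(P); p=(P-c['origin'])@R.from_euler('xyz',c['rotation'],degrees=True).as_matrix()
    p=p*[1,-1,-1]; u=(c['intrinsics']@p.T).T; return u[:,:2]/u[:,2:]
def s2w(pose,P):
    x,y,a=pose; P=np.atleast_2d(P)/1000.; c,s=np.cos(a),np.sin(a)
    return np.c_[x+c*P[:,0]-s*P[:,1], y+s*P[:,0]+c*P[:,1], P[:,2]]
E
cat > fit.py <<'E'
from h import *; import pickle
S=pickle.load(open('scene0.pkl','rb'));T=pickle.load(open('top0.pkl','rb'))
t=lambda u,v:(230+u/2.9,150+v/2.9); s=lambda u,v:(130+u/3.2,180+v/3.2)
obs=[(T,(-120,-57,12),t(443,232)),(T,(70,-57,12),t(411,56)),(T,(70,118,12),t(249,74)),(T,(-120,118,12),t(272,250)),
(S,(-120,-57,12),s(385,195)),(S,(-120,118,12),s(552,149)),(S,(70,-57,12),s(447,317)),
(T,(25,21,164),t(357,62)),(S,(25,21,164),s(509,128))]
P=np.array([o[1] for o in obs],float);O=np.array([o[2] for o in obs])
def res(p):
    W=s2w(p,P); return np.concatenate([proj(o[0],w)[0]-q for o,w,q in zip(obs,W,O)])
r=least_squares(res,[0.37,-.1,0.],loss='soft_l1')
print(r.x[:2],np.degrees(r.x[2])); print(np.round(r.fun.reshape(-1,2),1) if 0 else np.round(res(r.x).reshape(-1,2),1))
pickle.dump(r.x,open('pose.pkl','wb'))
def box(x0,x1,y0,y1,z0,z1):
    c=[(x,y,z) for x in(x0,x1) for y in(y0,y1) for z in(z0,z1)]
    return [(c[i],c[j]) for i in range(8) for j in range(i) if sum(a!=b for a,b in zip(c[i],c[j]))==1]
def draw(cam,tag,crop,f,cx,pose=r.x,lev=0):
    im=cv2.resize(cam['img'][crop[1]:crop[3],crop[0]:crop[2],::-1],None,fx=f,fy=f,interpolation=cv2.INTER_CUBIC)
    L=[(e,(0,0,255)) for e in box(-120,70,-57,118,0,12)]+[(e,(0,255,255)) for e in box(-70,45,26.5,34.5,12,30)+box(-70,45,-34.5,-26.5,12,30)]
    L+=[(e,(0,255,0)) for e in box(cx-55,cx+55,-25,25,12,37)]+[(e,(255,0,255)) for e in box(11,39,37,87,12,70)]
    a=np.radians(-25)+lev; L+=[(((25,72,55),(25,72+120*np.sin(a),55+120*np.cos(a))),(255,255,0))]
    for (a,b),col in L:
        u=(proj(cam,s2w(pose,[a,b]))-[crop[0],crop[1]]+0.5)*f-.5
        cv2.line(im,*[tuple(int(round(x)) for x in q) for q in u],col,1)
    cv2.imwrite(f'pics/{tag}.png',im)
if __name__=='__main__':
    import sys; cx=float(sys.argv[1])
    draw(T,'ovT'+sys.argv[1],(300,155,400,250),6,cx); draw(S,'ovS'+sys.argv[1],(225,200,345,290),6,cx)
E
python3 fit.py -62
```

```text
[ 0.64173731 -0.13167701] 7.167360649728174
[[-1.3 -0.2]
 [-0.2 -0.5]
 [-1.1 -0.3]
 [-1.3  0.6]
 [-1.2 -0.9]
 [-0.5 -1.7]
 [-0.1  1. ]
 [ 0.6 -1.5]
 [-1.9 -0.9]]
```

View pics/ovT-62.png

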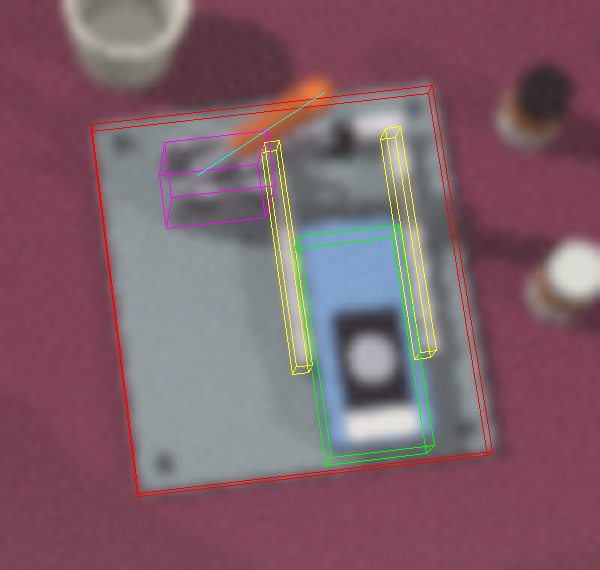

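View pics/ovS-62.png

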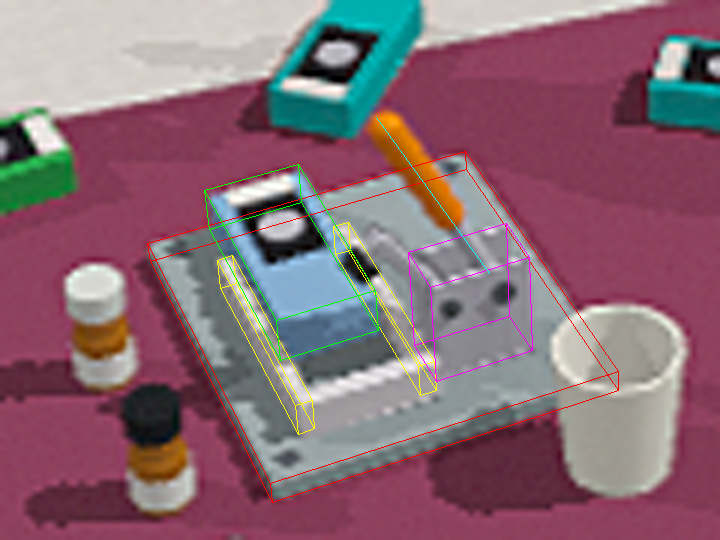

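The overlay shows the base plate, rails, cassette and clamp matching in both views, to within about 4 mm. The cassette centre is at station x ≈ -60. Now I'll compute the moves for the cassette push.

```bash
cat > goto.py <<'E'
from h import *; import pickle,sys
p=pickle.load(open('pose.pkl','rb')); o=bot.get_obs()
print('t',o['time'],'tcp',np.round(o['ee_pos'],4),np.round(o['tcp_rot'],1),'F',np.round(o['wrist_force'],1),'open',round(o['opening'],3))
c,s=np.cos(p[2]),np.sin(p[2]); d=o['ee_pos'][:2]-p[:2]
print('station now',np.round(1000*np.array([c*d[0]+s*d[1],-s*d[0]+c*d[1],o['ee_pos'][2]]),1),'x axis units/10mm',c/3,s/3)
for a in sys.argv[1:]:
    w=s2w(p,[float(v) for v in a.split(',')])[0]; print(a,'world',np.round(w,4),'units',np.round((w-o['ee_pos'])/.03,2))
E
python3 goto.py -- 2>/dev/null -160,0,200 -160,0,26 -130,0,26 || python3 goto.py -160,0,200 -160,0,26 -130,0,26
```

```text
t 1.1 tcp [ 0.2252 -0.5018  0.202 ] [-180.    -0.    24.2] F [1.8 0.3 0. ] open 0.086
station now [-459.5 -315.2  202. ] x axis units/10mm 0.330728646059557 0.041589347034106966
t 1.1 tcp [ 0.2252 -0.5018  0.202 ] [-180.    -0.    24.2] F [1.8 0.3 0. ] open 0.086
station now [-459.5 -315.2  202. ] x axis units/10mm 0.330728646059557 0.041589347034106966
-160,0,200 world [ 0.483  -0.1516  0.2   ] units [ 8.59 11.67 -0.07]
-160,0,26 world [ 0.483  -0.1516  0.026 ] units [ 8.59 11.67 -5.87]
-130,0,26 world [ 0.5128 -0.1479  0.026 ] units [ 9.59 11.8  -5.87]
```

Call:
apply_moves(targets=[1,1.2,0,0,0,-1,0,2,2.4,0,0,0,-2,0,3,3.8,0,0,0,-2.83,0,4,5.2,0,0,0,-2.83,0,4.9,6.6,0,0,0,-2.83,0])

```text
time: 1.6
ee_pos: [0.3713, -0.3048, 0.2021]
tcp_rot: [180.0, -0.0, 7.2]
wrist_force: [0.7, -0.5, 0.3]
opening: 0.0122
```

Call:
apply_moves(targets=[0.9,1.25,0,0,0,0,0,1.8,2.5,0,0,0,0,0,2.8,3.8,0,0,0,0,0,3.69,5.07,0,0,0,0,0,3.69,5.07,0,0,0,0,0])

```text
time: 2.1
ee_pos: [0.4834, -0.1503, 0.2015]
tcp_rot: [-179.9, -0.0, 7.5]
wrist_force: [-0.6, -0.1, 0.2]
opening: 0.0002
```

```bash
python3 goto.py -160,0,26; python3 - <<'E'
from h import *; import pickle
p=pickle.load(open('pose.pkl','rb'))
for n,cr in [('scene',(200,130,350,260)),('top',(290,150,430,290))]:
    c=snap(n,n+'1'); o=bot.get_obs(); u=proj(c,o['ee_pos'])[0]; print(n,u)
    im=cv2.resize(c['img'][cr[1]:cr[3],cr[0]:cr[2],::-1],None,fx=4,fy=4,interpolation=cv2.INTER_CUBIC)
    q=(u-cr[:2]+.5)*4; cv2.circle(im,tuple(int(x) for x in q),4,(0,255,255),1); cv2.imwrite(f'pics/{n}1c.png',im)
E
```

```text
t 2.1 tcp [ 0.4834 -0.1503  0.2015] [-179.9   -0.     7.5] F [-0.6 -0.1  0.2] open 0.0
station now [-159.5    1.3  201.5] x axis units/10mm 0.330728646059557 0.041589347034106966
-160,0,26 world [ 0.483  -0.1516  0.026 ] units [-0.01 -0.04 -5.85]
scene [256.71300692 176.29828089]
top [375.79308906 237.08086123]
```

View pics/scene1c.png

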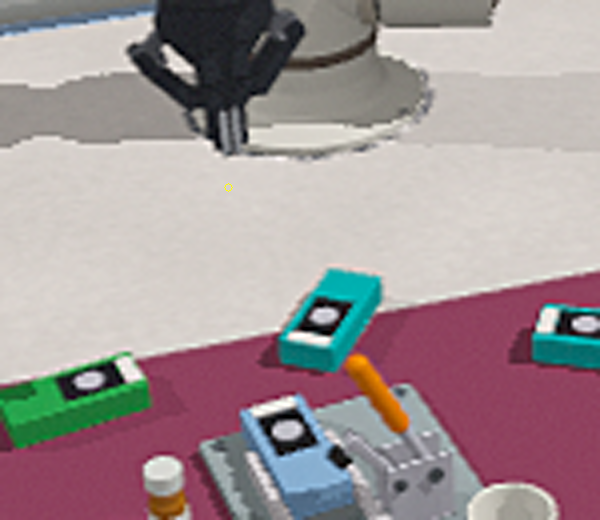

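View pics/top1c.png

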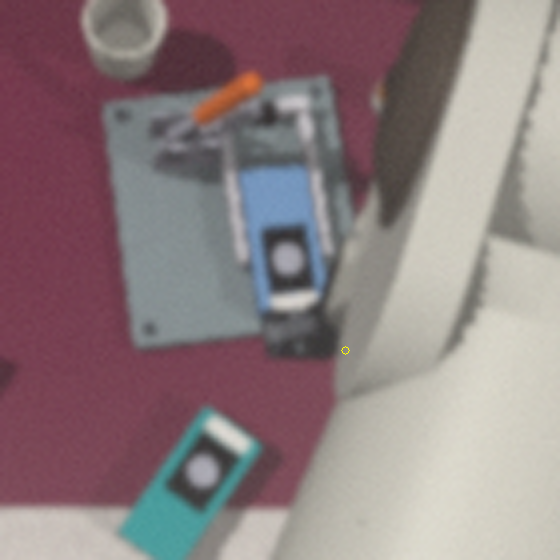

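```bash
python3 - <<'E'
from h import *; import pickle
for n in ['scene','top']:
    c=camera(n);o=bot.get_obs(); print(c['origin'],c['rotation'],o['ee_pos'],o['time'])
    for P in [(0,0,0),(0.4834,-.1503,.2015),(0.4834,-.1503,.225),(0.4834,-.1503,.275),(0.4834,-.1503,.3),(.4834,-.1503,0)]: print(P,proj(c,P)[0])
    print(R.from_euler('xyz',c['rotation'],degrees=True).as_matrix())
E
```

```text
[ 1.60603539 -0.29748188  0.87674513] [55.60837673  1.26132958 73.10731302] [ 0.48101823 -0.15435556  0.20195608] 2.25
(0, 0, 0) [276.1984215 154.2828619]
(0.4834, -0.1503, 0.2015) [257.41490637 176.44208616]
(0.4834, -0.1503, 0.225) [256.63643142 169.48771812]
(0.4834, -0.1503, 0.275) [254.92570524 154.20524909]
(0.4834, -0.1503, 0.3) [254.04135357 146.30505016]
(0.4834, -0.1503, 0) [263.492276   230.73319051]
[[ 0.29050966 -0.53519533  0.79320243]
 [ 0.95661883  0.18151399 -0.22788832]
 [-0.02201258  0.82499614  0.5647095 ]]
[ 0.356283   -0.0026024   1.09119183] [ 13.55708848   0.20572873 -89.54738245] [ 0.48075773 -0.15493081  0.20205171] 2.3
(0, 0, 0) [311.01013666 428.58272469]
(0.4834, -0.1503, 0.2015) [374.4246628  236.28492092]
(0.4834, -0.1503, 0.225) [376.03712168 234.87900374]
(0.4834, -0.1503, 0.275) [379.76593821 231.62781556]
(0.4834, -0.1503, 0.3) [381.80065813 229.85372523]
(0.4834, -0.1503, 0) [363.37367892 245.92037169]
[[ 0.00789953  0.97211315 -0.23437921]
 [-0.99996235  0.00683781 -0.00534225]
 [-0.00359064  0.23441259  0.97213057]]
```

View pics/scene1.png

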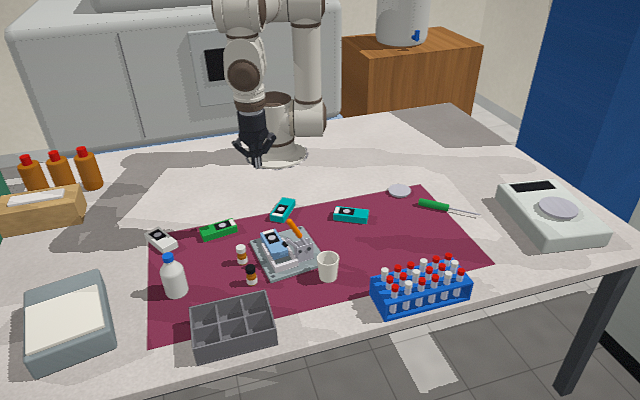

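View pics/top1.png

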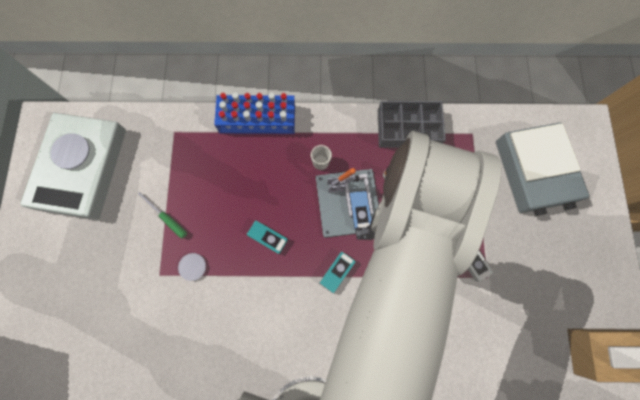

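```bash
python3 - <<'E'
from h import *; import pickle
c0=pickle.load(open('scene0.pkl','rb')); c=snap('scene','scene2'); o=bot.get_obs(); print(o['ee_pos'],o['tcp_rot'],o['q'])
ims=[]
for cc,P in [(c0,(.225,-.502,.202)),(c,o['ee_pos'])]:
    u=proj(cc,P)[0]; a=(u-[50,40]).astype(int); print(u,a)
    im=cv2.resize(cc['img'][a[1]:a[1]+70,a[0]:a[0]+90,::-1],None,fx=4.4,fy=4.4,interpolation=cv2.INTER_CUBIC)
    q=(u-a+.5)*4.4; cv2.circle(im,tuple(int(x) for x in q),4,(0,255,255),1)
    q=(proj(cc,np.array(P)+[0,0,.073])[0]-a+.5)*4.4; cv2.circle(im,tuple(int(x) for x in q),4,(0,255,0),1)
    ims.append(im)
cv2.imwrite('pics/tip.png',np.hstack(ims))
E
```

```text
[ 0.48064865 -0.15525988  0.20211795] [ 1.79988818e+02 -1.99319924e-03  7.11031093e+00] [-1.78957939e+01 -1.18708921e+00  3.76038744e+00  9.49409433e+01
 -9.29167553e-03  1.54993895e+02]
[133.86365437 155.14090732] [ 83 115]
[255.54439894 176.08478471] [205 136]
```

View pics/tip.png

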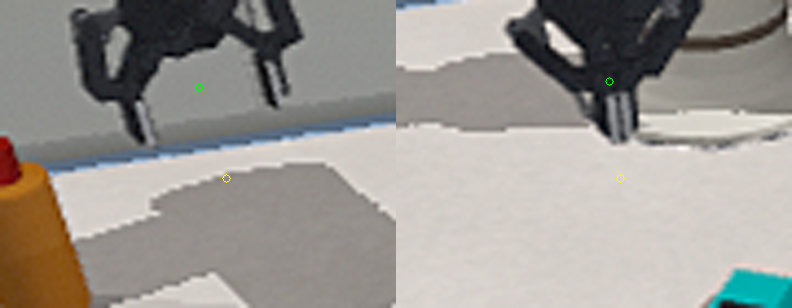

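```bash
python3 - <<'E'
from h import *; import pickle
cc=pickle.load(open('top0.pkl','rb'))
a=np.array([500,320]); im=cv2.resize(cc['img'][a[1]:400,a[0]:640,::-1],None,fx=5,fy=5,interpolation=cv2.INTER_CUBIC)
from itertools import product
y=np.radians(24.17); ty=np.array([np.sin(y),-np.cos(y),0])
for P,col in [((.225,-.502,.202),(0,255,255)),((.225,-.502,.229),(0,255,0)),((.169,-.502,.202),(255,0,255))]:
  for k in (-.0425,0,.0425):
    q=(proj(cc,np.array(P)+[0,0,.013]*1+k*ty)[0]-a+.5)*5; print(q/5+a); cv2.circle(im,tuple(int(x) for x in q),4,col,1)
cv2.imwrite('pics/tip2.png',im)
E
```

```text
[522.14435611 361.5448042 ]
[538.73699387 353.26042301]
[555.17337744 345.0540565 ]
[529.09407762 363.91422233]
[546.2025809  355.34373958]
[563.1446592 346.8566272]
[525.38089159 389.29765865]
[542.22843486 380.74480501]
[558.9147497  372.27380088]
```

View pics/tip2.png

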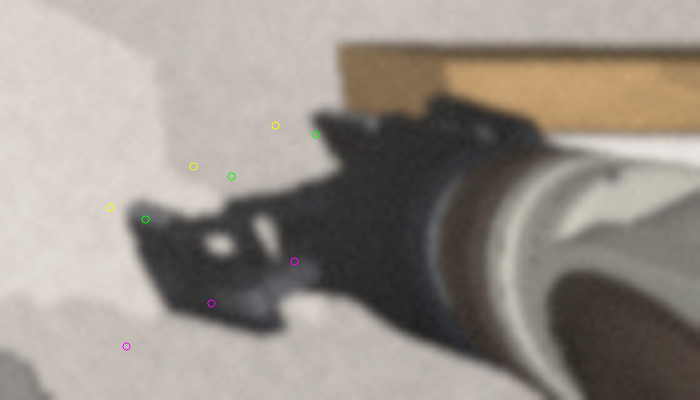

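Both views put the fingertips about 27 mm higher than the reported TCP. I'll descend partway and check this before relying on the z reading.

Call:
apply_moves(targets=[0.1,0.1,-1.5,0,0,0,0,0.1,0.1,-3,0,0,0,0,0.1,0.1,-4.4,0,0,0,0,0.1,0.1,-4.4,0,0,0,0,0.1,0.1,-4.4,0,0,0,0])

```text
time: 2.85
ee_pos: [0.4837, -0.1522, 0.071]
tcp_rot: [-180.0, 0.0, 7.1]
wrist_force: [0.3, 0.9, 0.7]
opening: 0.0001
```

```bash
cat > look.py <<'E'
from h import *; import pickle,sys
tag=sys.argv[1]; ims=[]
for n,(w,h) in [('scene',(100,80)),('top',(100,80))]:
    c=snap(n,n+tag); o=bot.get_obs(); P=o['ee_pos']; u=proj(c,P)[0]; a=(u-[50,45]).astype(int)
    im=cv2.resize(c['img'][a[1]:a[1]+h,a[0]:a[0]+w,::-1],None,fx=4,fy=4,interpolation=cv2.INTER_CUBIC)
    for dz,col in [(0,(0,255,255)),(.027,(0,255,0))]:
        q=(proj(c,P+[0,0,dz])[0]-a+.5)*4; cv2.circle(im,tuple(int(x) for x in q),3,col,1)
    ims.append(im); print(n,u,a)
cv2.imwrite(f'pics/l{tag}.png',np.hstack(ims))
E
python3 look.py 3; python3 goto.py -160,0,26
```

```text
scene [260.85845122 212.61773467] [210 167]
top [367.60089339 242.15320962] [317 197]
t 2.95 tcp [ 0.4854 -0.1523  0.073 ] [179.9  -0.2   7.1] F [-0.3  0.2  0.2] open 0.0
station now [-157.7   -1.    73. ] x axis units/10mm 0.330728646059557 0.041589347034106966
-160,0,26 world [ 0.483  -0.1516  0.026 ] units [-0.08  0.02 -1.57]
```

View pics/l3.png

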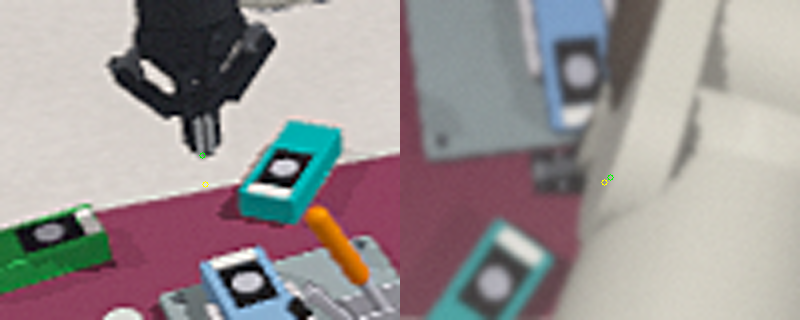

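Call:
apply_moves(targets=[0,0,-1,0,0,0,0,0,0,-1.7,0,0,0,0,0,0,-1.7,0,0,0,0])

```text
time: 3.25
ee_pos: [0.4839, -0.1515, 0.0188]
tcp_rot: [-180.0, 0.0, 7.2]
wrist_force: [-1.2, 0.3, -0.6]
opening: -0.0
```

```bash
python3 look.py 4; python3 goto.py -160,0,0
```

```text
scene [262.58536964 225.9551617 ] [212 180]
top [364.8368101  244.48008596] [314 199]
t 3.35 tcp [ 0.4851 -0.1518  0.0211] [ 1.799e+02 -1.000e-01  7.200e+00] F [0.2 0.5 0.6] open -0.0
station now [-157.9   -0.4   21.1] x axis units/10mm 0.330728646059557 0.041589347034106966
-160,0,0 world [ 0.483  -0.1516  0.    ] units [-0.07  0.   -0.7 ]
```

View pics/l4.png

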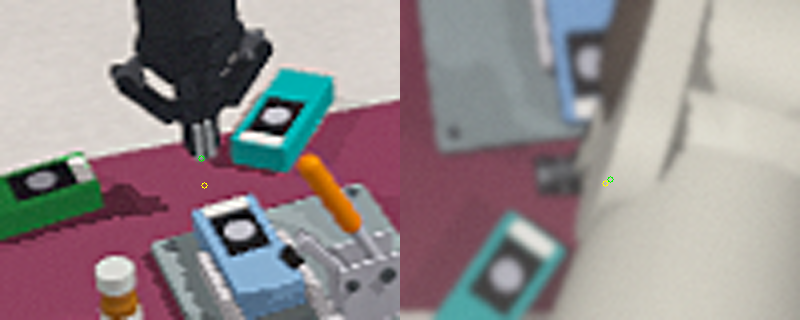

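Call:
apply_moves(targets=[0,0,-0.5,0,0,0,0,0,0,-0.5,0,0,0,0])

```text
time: 3.55
ee_pos: [0.484, -0.1513, 0.0033]
tcp_rot: [-180.0, 0.0, 7.2]
wrist_force: [-0.7, -0.1, -0.8]
opening: 0.0001
```

```bash
python3 look.py 5; python3 goto.py -160,0,0; python3 -c "
import cv2
cv2.imwrite('pics/l5z.png',cv2.resize(cv2.imread('pics/scene5.png')[190:260,220:320],None,fx=8,fy=8,interpolation=cv2.INTER_CUBIC))"
```

```text
scene [263.11963258 229.96646958] [213 184]
top [363.90364258 245.5153692 ] [313 200]
t 3.65 tcp [ 0.4841 -0.1513  0.0041] [-180.     0.     7.2] F [-0.5  0.2  0.2] open -0.0
station now [-158.8    0.2    4.1] x axis units/10mm 0.330728646059557 0.041589347034106966
-160,0,0 world [ 0.483  -0.1516  0.    ] units [-0.04 -0.01 -0.14]
```

View pics/l5z.png

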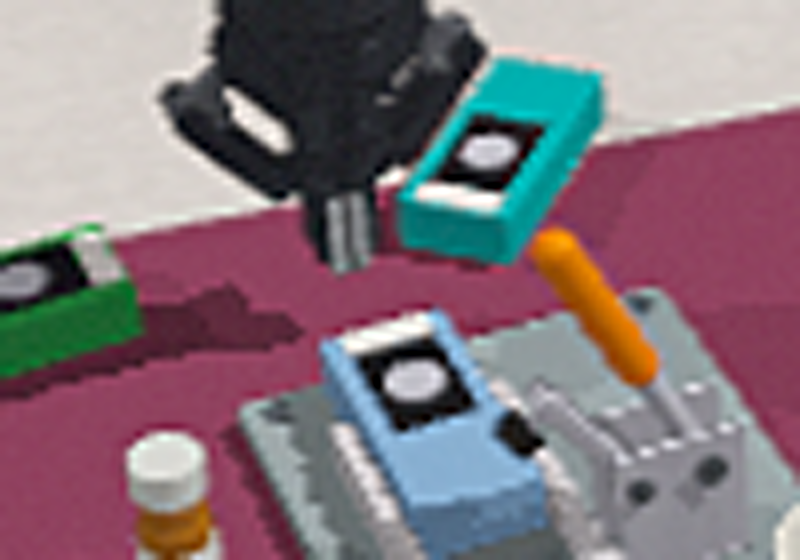

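The gap between fingertip and shadow confirms the tip is about 30 mm up. I'll lower it 6 mm and push forward along the channel.

Call:
apply_moves(targets=[0,0,-0.2,0,0,0,0,0.5,0.06,-0.2,0,0,0,0,1.0,0.13,-0.2,0,0,0,0,1.3,0.16,-0.2,0,0,0,0,1.6,0.2,-0.2,0,0,0,0])

```text
time: 4.15
ee_pos: [0.5324, -0.1453, -0.0021]
tcp_rot: [-180.0, 0.0, 7.2]
wrist_force: [-0.8, -0.1, 1.1]
opening: 0.0004
```

```bash
python3 look.py 6; python3 goto.py -85,0,0; python3 -c "
import cv2
cv2.imwrite('pics/l6z.png',cv2.resize(cv2.imread('pics/scene6.png')[190:280,220:340],None,fx=6,fy=6,interpolation=cv2.INTER_CUBIC))"
```

```text
scene [268.39323059 240.49674093] [218 195]
top [361.16606209 229.4018379 ] [311 184]
t 4.25 tcp [ 0.5329 -0.1452 -0.0022] [-180.    -0.     7.2] F [-0.4 -0.3 -0.1] open -0.0
station now [-1.097e+02  1.000e-01 -2.200e+00] x axis units/10mm 0.330728646059557 0.041589347034106966
-85,0,0 world [ 0.5574 -0.1423  0.    ] units [0.82 0.1  0.07]
```

View pics/l6z.png

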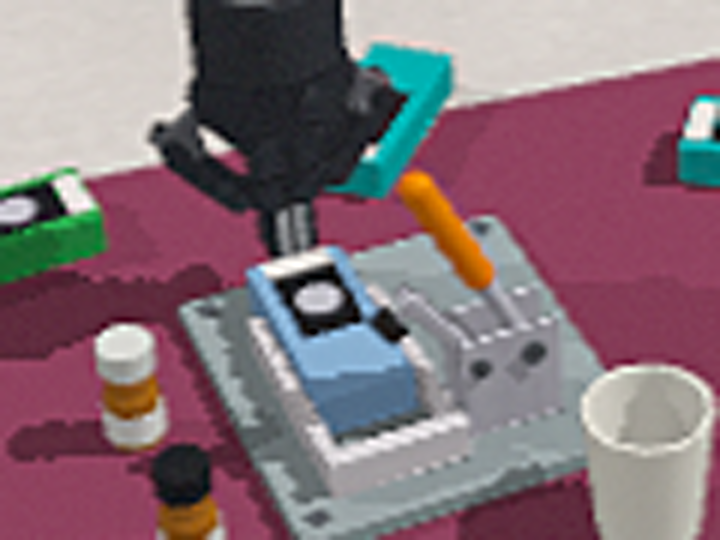

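Call:
apply_moves(targets=[0.2,0.025,0,0,0,0,0,0.4,0.05,0,0,0,0,0,0.55,0.07,0,0,0,0,0])

```text
time: 4.55
ee_pos: [0.549, -0.1432, -0.002]
tcp_rot: [180.0, -0.0, 7.2]
wrist_force: [-1.7, 0.6, -1.9]
opening: -0.0001
```

Call:
apply_moves(targets=[0.1,0.012,0,0,0,0,0,0.17,0.02,0,0,0,0,0])

```text
time: 4.75
ee_pos: [0.5539, -0.1426, -0.002]
tcp_rot: [-180.0, 0.0, 7.2]
wrist_force: [0.1, -0.0, 1.1]
opening: 0.0002
```

Call:
apply_moves(targets=[0.07,0.01,0,0,0,0,0,0.12,0.015,0,0,0,0,0])

```text
time: 4.95
ee_pos: [0.5574, -0.1422, -0.002]
tcp_rot: [180.0, 0.0, 7.2]
wrist_force: [-1.0, -0.5, 0.2]
opening: -0.0004
```

```bash
python3 look.py 7; python3 goto.py -81,0,0; python3 -c "
import cv2
cv2.imwrite('pics/l7z.png',cv2.resize(cv2.imread('pics/scene7.png')[190:280,220:340],None,fx=6,fy=6,interpolation=cv2.INTER_CUBIC))"
```

```text
scene [270.98507158 245.04672139] [220 200]
top [359.96044808 221.21573895] [309 176]
t 5.05 tcp [ 0.5576 -0.1422 -0.002 ] [180.   -0.    7.2] F [-0.4 -0.2  0. ] open -0.0
station now [-84.8   0.1  -2. ] x axis units/10mm 0.330728646059557 0.041589347034106966
-81,0,0 world [ 0.5614 -0.1418  0.    ] units [0.13 0.01 0.07]
```

View pics/l7z.png

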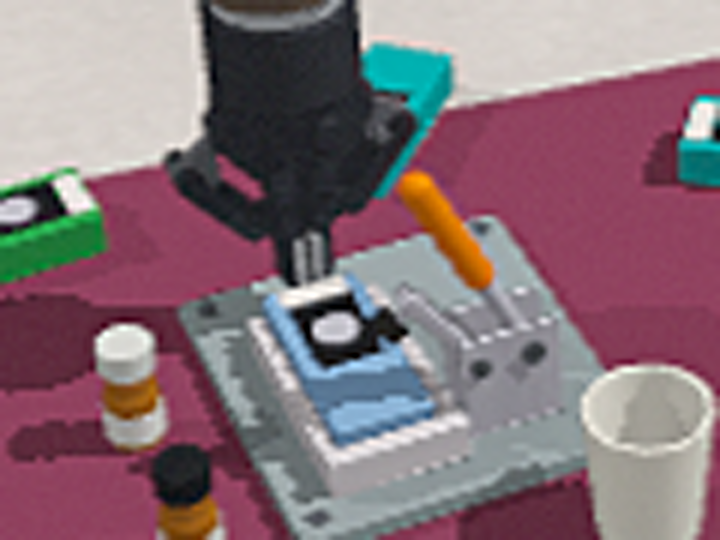

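Call:
apply_moves(targets=[0.07,0.01,0,0,0,0,0,0.13,0.016,0,0,0,0,0])

```text
time: 5.25
ee_pos: [0.5613, -0.1417, -0.002]
tcp_rot: [-180.0, 0.0, 7.2]
wrist_force: [-1.3, -0.9, 0.5]
opening: -0.0003
```

Call:
apply_moves(targets=[0.07,0.01,0,0,0,0,0,0.07,0.01,0,0,0,0,0])

```text
time: 5.45
ee_pos: [0.5635, -0.1414, -0.002]
tcp_rot: [180.0, 0.0, 7.2]
wrist_force: [0.2, -0.9, 0.0]
opening: -0.0002
```

Call:
apply_moves(targets=[0.07,0.01,0,0,0,0,0,0.07,0.01,0,0,0,0,0])

```text
time: 5.65
ee_pos: [0.5635, -0.1414, -0.0022]
tcp_rot: [180.0, 0.2, 7.2]
wrist_force: [-10.9, -2.8, 6.1]
opening: -0.0001
```

```bash
python3 look.py 8; python3 goto.py -81,0,0; python3 -c "
import cv2
cv2.imwrite('pics/l8z.png',cv2.resize(cv2.imread('pics/scene8.png')[215:280,235:325],None,fx=8,fy=8,interpolation=cv2.INTER_CUBIC))"
```

```text
scene [271.63733677 246.23553288] [221 201]
top [359.66749702 219.25937866] [309 174]
t 5.75 tcp [ 0.5636 -0.1415 -0.0021] [180.    0.2   7.2] F [-10.5  -1.8   6. ] open 0.0
station now [-78.8   0.1  -2.1] x axis units/10mm 0.330728646059557 0.041589347034106966
-81,0,0 world [ 0.5614 -0.1418  0.    ] units [-0.07 -0.01  0.07]
```

View pics/l8z.png

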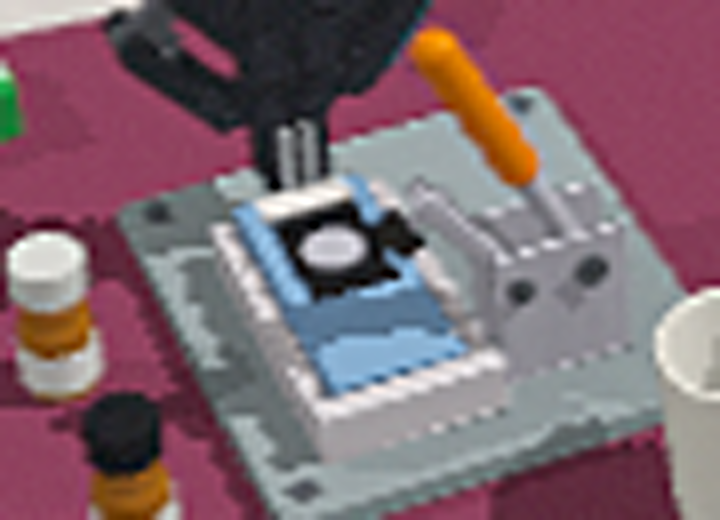

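The cassette is home: the TCP stopped with about 11 N of reaction, and the picture shows it against the stop. I'll back off, rise, and turn 90° so the flat sides of the shut fingers face the lever.

Call:
apply_moves(targets=[-0.6,-0.075,0,0,0,0,0,-1.5,-0.19,0,0,0,0,0,-1.5,-0.19,1.5,0,0,0,0,-1.5,-0.19,3,0,0,-1,0,-1.5,-0.19,4.5,0,0,-2,0])

```text
time: 6.25
ee_pos: [0.52, -0.1467, 0.1346]
tcp_rot: [-180.0, -0.0, -5.1]
wrist_force: [1.4, -0.8, 0.3]
opening: -0.0001
```

Call:
apply_moves(targets=[0,0,1,0,0,-1.4,0,0,0,1,0,0,-2.8,0,0,0,1,0,0,-4.2,0,0,0,1,0,0,-5.6,0,0,0,1,0,0,-7,0])

```text
time: 6.75
ee_pos: [0.4796, -0.2247, 0.1633]
tcp_rot: [-174.5, 0.5, -28.3]
wrist_force: [-0.1, -0.8, -0.3]
opening: -0.0003
```

Call:
apply_moves(targets=[0,0,0,0,0,-1.4,0,0,0,0,0,0,-2.8,0,0,0,0,0,0,-4.2,0,0,0,0,0,0,-5.6,0,0,0,0,0,0,-6,0])

```text
time: 7.25
ee_pos: [0.4004, -0.306, 0.164]
tcp_rot: [-167.8, 1.2, -44.9]
wrist_force: [-0.1, -0.8, 0.9]
opening: 0.0002
```

```bash
python3 goto.py 25,-35,163 25,-35,117 25,110,117; python3 - <<'E'
from h import *
print(bot.get_obs()['q'])
E
```

```text
t 7.25 tcp [ 0.4004 -0.306   0.164 ] [-167.8    1.2  -44.9] F [-0.1 -0.8  0.9] open 0.0
station now [-261.2 -142.9  164. ] x axis units/10mm 0.330728646059557 0.041589347034106966
25,-35,163 world [ 0.6709 -0.1633  0.163 ] units [ 9.02  4.76 -0.03]
25,-35,117 world [ 0.6709 -0.1633  0.117 ] units [ 9.02  4.76 -1.57]
25,110,117 world [ 0.6528 -0.0194  0.117 ] units [ 8.42  9.55 -1.57]
[-44.94100938  -1.27731802  -1.34801308  91.18906958  12.15726585
 179.94377551]
```

Call:
apply_moves(targets=[0,0,0,0,0,1,0])

```text
time: 7.35
ee_pos: [0.3992, -0.3066, 0.1644]
tcp_rot: [-167.9, 1.2, -39.0]
wrist_force: [0.0, -0.4, -0.3]
opening: 0.0001
```

```bash
python3 goto.py
```

```text
t 7.35 tcp [ 0.3992 -0.3066  0.1644] [-167.9    1.2  -39. ] F [ 0.  -0.4 -0.3] open 0.0
station now [-262.5 -143.2  164.4] x axis units/10mm 0.330728646059557 0.041589347034106966
```

```bash
cat > rot.py <<'E'
from h import *; import sys
o=bot.get_obs(); A=R.from_euler('xyz',o['tcp_rot'],degrees=True)
for y in sys.argv[1:]:
    v=(R.from_euler('xyz',[180,0,float(y)],degrees=True)*A.inv()).as_rotvec(degrees=True)/6; print(y,np.round(v,2))
E
python3 rot.py -15 7.2 30 52 97.2; python3 goto.py -80,-20,175
```

```text
-15 [-1.9   0.74  4.  ]
7.2 [-2.05  0.37  7.68]
30 [-2.15 -0.05 11.47]
52 [-2.21 -0.48 15.12]
97.2 [-2.13 -1.48 22.61]
t 7.35 tcp [ 0.3992 -0.3066  0.1644] [-167.9    1.2  -39. ] F [ 0.  -0.4 -0.3] open 0.0
station now [-262.5 -143.2  164.4] x axis units/10mm 0.330728646059557 0.041589347034106966
-80,-20,175 world [ 0.5649 -0.1615  0.175 ] units [5.52 4.83 0.35]
```

Call:
apply_moves(targets=[0.8,0.7,0.1,-0.4,0.1,1.4,0,1.6,1.4,0.2,-0.8,0.15,2.8,0,2.4,2.1,0.3,-1.2,0.2,4.2,0,3.2,2.8,0.35,-1.6,0.3,5.6,0,4.0,3.5,0.35,-2.05,0.37,7.68,0])

```text
time: 7.85
ee_pos: [0.5221, -0.1993, 0.175]
tcp_rot: [-179.1, -0.3, 3.0]
wrist_force: [0.3, -0.6, 0.5]
opening: 0.0
```

```bash
python3 rot.py 7.2 50 97.2; python3 goto.py -80,-20,175
```

```text
7.2 [-0.15  0.04  0.7 ]
50 [-0.16 -0.02  7.83]
97.2 [-0.15 -0.09 15.7 ]
t 7.85 tcp [ 0.5221 -0.1993  0.175 ] [-179.1   -0.3    3. ] F [ 0.3 -0.6  0.5] open 0.0
station now [-127.1  -52.2  175. ] x axis units/10mm 0.330728646059557 0.041589347034106966
-80,-20,175 world [ 0.5649 -0.1615  0.175 ] units [ 1.42  1.26 -0.  ]
```

Call:
apply_moves(targets=[0,0,0,-0.15,0,1.4,0,0,0,0,-0.15,0,2.8,0,0,0,0,-0.15,0,4.2,0,0,0,0,-0.15,0,5.6,0,0,0,0,-0.15,0,7,0])

```text
time: 8.35
ee_pos: [0.5211, -0.2002, 0.1745]
tcp_rot: [-179.8, 0.1, 45.0]
wrist_force: [-0.8, -0.2, -0.3]
opening: -0.0003
```

Call:
apply_moves(targets=[0,0,0,0,0,1.4,0,0,0,0,0,0,2.8,0,0,0,0,0,0,4.2,0,0,0,0,0,0,5.6,0,0,0,0,0,0,7,0])

```text
time: 8.85
ee_pos: [0.521, -0.2003, 0.1745]
tcp_rot: [-179.8, 0.1, 87.0]
wrist_force: [-0.5, -0.5, -0.4]
opening: 0.0
```

```bash
python3 rot.py 97.2; python3 goto.py 25,-40,163; python3 - <<'E'
from h import *
print(bot.get_obs()['q'])
E
```

```text
97.2 [ 0.02 -0.03  1.7 ]
t 8.85 tcp [ 0.521  -0.2003  0.1745] [-1.798e+02  1.000e-01  8.700e+01] F [-0.5 -0.5 -0.4] open 0.0
station now [-128.3  -53.   174.5] x axis units/10mm 0.330728646059557 0.041589347034106966
25,-40,163 world [ 0.6715 -0.1682  0.163 ] units [ 5.02  1.07 -0.38]
[-20.93614051   5.73093086   7.8294866   92.21031245  -0.1570946
  72.03640312]
```

Call:
apply_moves(targets=[1.2,0.25,0,0,0,0.9,0,2.4,0.5,0,0,0,1.7,0,3.6,0.8,-0.2,0,0,1.7,0,5.0,1.07,-0.4,0,0,1.7,0,5.0,1.07,-0.4,0,0,1.7,0])

```text
time: 9.35
ee_pos: [0.674, -0.1665, 0.1566]
tcp_rot: [-179.5, -0.0, 97.0]
wrist_force: [-0.1, -0.4, -1.2]
opening: -0.0002
```

```bash
python3 look.py 9; python3 goto.py 25,-35,117 25,0,117; python3 -c "
import cv2
cv2.imwrite('pics/l9z.png',cv2.resize(cv2.imread('pics/scene9.png')[160:290,200:350],None,fx=5,fy=4.6,interpolation=cv2.INTER_CUBIC))"
```

```text
scene [266.04031301 226.8073187 ] [216 181]
top [376.25065599 167.86744337] [326 122]
t 9.45 tcp [ 0.6711 -0.1677  0.1606] [-1.797e+02  1.000e-01  9.690e+01] F [0.2 0.3 0.4] open 0.0
station now [ 24.7 -39.4 160.6] x axis units/10mm 0.330728646059557 0.041589347034106966
25,-35,117 world [ 0.6709 -0.1633  0.117 ] units [-0.01  0.15 -1.45]
25,0,117 world [ 0.6665 -0.1286  0.117 ] units [-0.15  1.31 -1.45]
```

View pics/l9z.png

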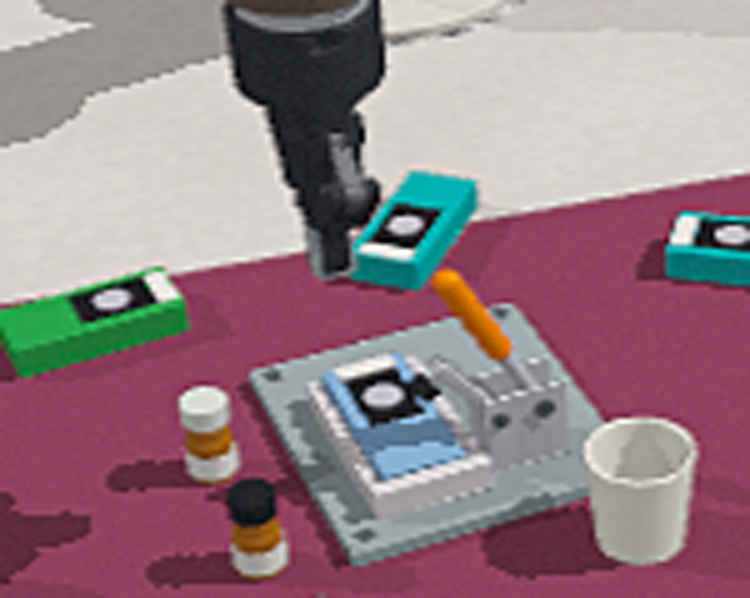

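View pics/l9.png

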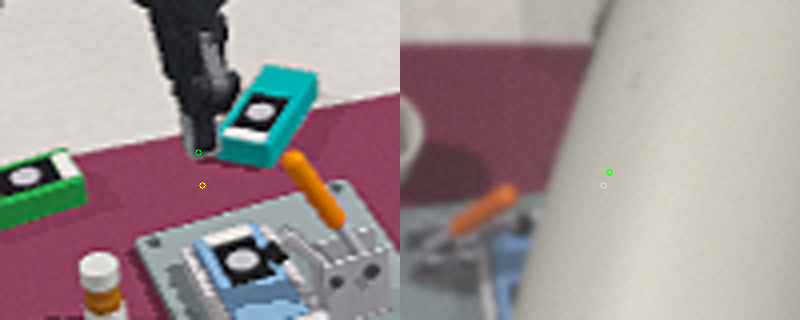

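Call:
apply_moves(targets=[0,0,-0.9,0,0,0,0,0,0,-1.75,0,0,0,0,-0.06,0.5,-1.75,0,0,0,0,-0.1,0.8,-1.75,0,0,0,0,-0.14,1.1,-1.75,0,0,0,0])

```text
time: 9.95
ee_pos: [0.6668, -0.1343, 0.1127]
tcp_rot: [-180.0, 0.2, 96.9]
wrist_force: [1.3, 0.7, -0.0]
opening: -0.0004
```

```bash
python3 goto.py 25,60,107 25,110,107; python3 look.py 10; python3 -c "
import cv2
cv2.imwrite('pics/l10z.png',cv2.resize(cv2.imread('pics/scene10.png')[180:290,220:350],None,fx=5.5,fy=5.4,interpolation=cv2.INTER_CUBIC))"
```

```text
t 9.95 tcp [ 0.6668 -0.1343  0.1127] [-180.     0.2   96.9] F [ 1.3  0.7 -0. ] open -0.0
station now [ 24.5  -5.8 112.7] x axis units/10mm 0.330728646059557 0.041589347034106966
25,60,107 world [ 0.6591 -0.069   0.107 ] units [-0.26  2.18 -0.19]
25,110,107 world [ 0.6528 -0.0194  0.107 ] units [-0.47  3.83 -0.19]
scene [279.43416555 236.61105124] [229 191]
top [361.14057867 174.77031941] [311 129]
```

View pics/l10z.png

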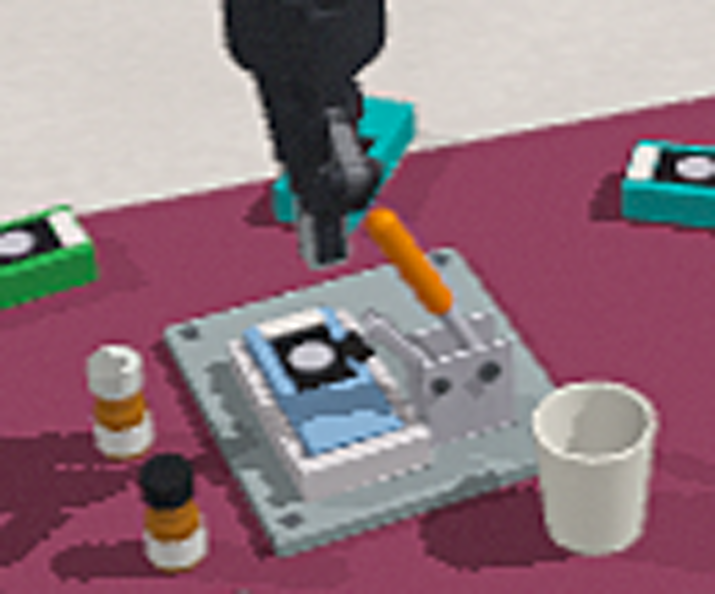

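Call:
apply_moves(targets=[-0.04,0.3,-0.35,0,0,0,0,-0.1,0.75,-0.35,0,0,0,0,-0.15,1.2,-0.35,0,0,0,0])

```text
time: 10.35
ee_pos: [0.663, -0.1007, 0.1015]
tcp_rot: [-180.0, 0.3, 96.8]
wrist_force: [1.7, -9.6, 6.0]
opening: -0.0002
```

Call:
apply_moves(targets=[-0.06,0.5,0,0,0,0,0,-0.12,1.0,0,0,0,0,0])

```text
time: 10.55
ee_pos: [0.6595, -0.0703, 0.1017]
tcp_rot: [180.0, 0.3, 96.8]
wrist_force: [1.3, -8.0, 5.7]
opening: 0.0001
```

```bash
python3 goto.py 25,90,105; python3 look.py 11; python3 -c "
import cv2
cv2.imwrite('pics/l11z.png',cv2.resize(cv2.imread('pics/scene11.png')[180:290,220:350],None,fx=5.5,fy=5.4,interpolation=cv2.INTER_CUBIC))"
```

```text
t 10.55 tcp [ 0.6595 -0.0703  0.1017] [180.    0.3  96.8] F [ 1.3 -8.   5.7] open 0.0
station now [ 25.3  58.7 101.7] x axis units/10mm 0.330728646059557 0.041589347034106966
25,90,105 world [ 0.6553 -0.0393  0.105 ] units [-0.14  1.03  0.11]
scene [301.91062336 233.33447938] [251 188]
top [337.39504616 178.49062336] [287 133]
```

View pics/l11z.png

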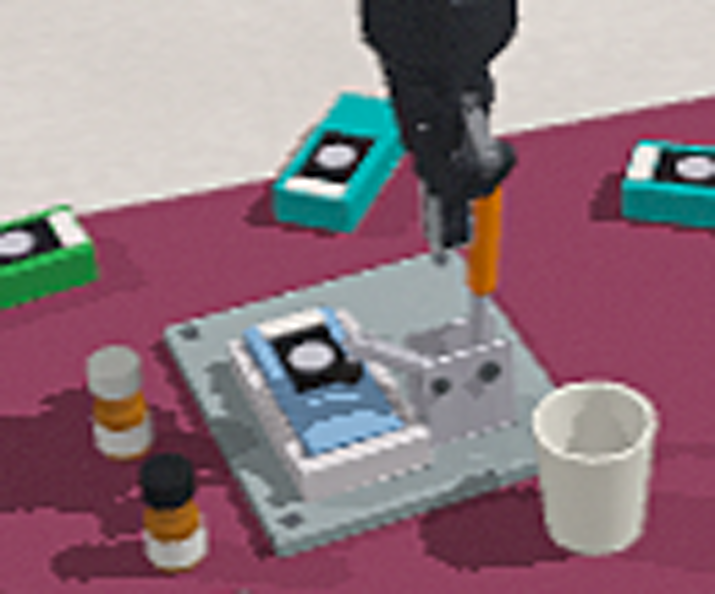

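Call:
apply_moves(targets=[-0.06,0.5,0,0,0,0,0,-0.12,1.0,0,0,0,0,0])

```text
time: 10.85
ee_pos: [0.655, -0.04, 0.0998]
tcp_rot: [-179.8, 0.2, 96.8]
wrist_force: [0.4, -1.5, -0.4]
opening: 0.0005
```

Call:
apply_moves(targets=[-0.05,0.4,0,0,0,0,0,-0.1,0.8,0,0,0,0,0,-0.1,0.8,0,0,0,0,0])

```text
time: 11.15
ee_pos: [0.6517, -0.0135, 0.0995]
tcp_rot: [-179.8, 0.1, 97.0]
wrist_force: [0.4, 1.0, 0.7]
opening: 0.0003
```

```bash
python3 goto.py 25,90,105; python3 look.py 12; python3 -c "
import cv2
cv2.imwrite('pics/l12z.png',cv2.resize(cv2.imread('pics/scene12.png')[180:290,220:350],None,fx=5.5,fy=5.4,interpolation=cv2.INTER_CUBIC))"
```

```text
t 11.15 tcp [ 0.6517 -0.0135  0.0995] [-1.798e+02  1.000e-01  9.700e+01] F [0.4 1.  0.7] open 0.0
station now [ 24.6 116.   99.5] x axis units/10mm 0.330728646059557 0.041589347034106966
25,90,105 world [ 0.6553 -0.0393  0.105 ] units [ 0.12 -0.86  0.18]
scene [319.61412852 228.64276947] [269 183]
top [318.07846317 181.09927136] [268 136]
```

View pics/l12z.png

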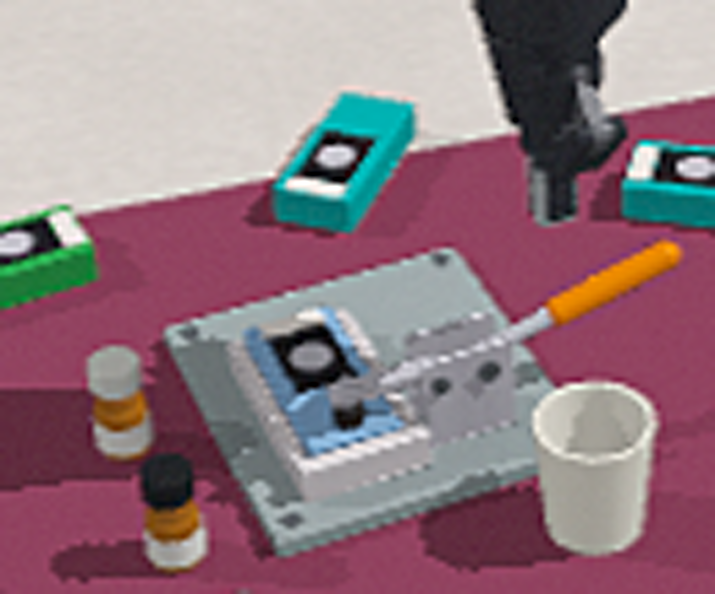

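The lever snapped over: the arm is down with the foot on the cassette and the lever lies at about 75° beyond upright. I'll retreat clear and check.

Call:
apply_moves(targets=[0,0,1,0,0,0,0,0,0,2.2,0,0,0,0,-1,-0.5,3.4,0,0,0,0,-2.2,-1,4,0,0,0,0,-3.5,-2,4,0,0,0,0])

```text
time: 11.75
ee_pos: [0.547, -0.0753, 0.2224]
tcp_rot: [179.9, 0.2, 97.0]
wrist_force: [-0.4, -0.5, 0.1]
opening: 0.0003
```

Call:
apply_moves(targets=[-1,-1,0,0,0,0,0,-2,-2.2,0,0,0,0,0,-3,-3.4,0,0,0,0,0,-4,-4.6,0,0,0,0,0,-5,-5.8,0,0,0,0,0])

```text
time: 12.25
ee_pos: [0.3953, -0.2507, 0.2197]
tcp_rot: [-179.8, 0.1, 96.9]
wrist_force: [1.1, -0.9, -0.4]
opening: 0.0001
```

```bash
python3 - <<'E'
from fit import *
for n,cr,f in [('scene',(225,200,345,290),6),('top',(300,155,400,250),6)]:
    c=snap(n,n+'F'); draw(c,n+'Fov',cr,f,-15,lev=1.745)
    im=cv2.resize(c['img'][cr[1]:cr[3],cr[0]:cr[2],::-1],None,fx=f,fy=f,interpolation=cv2.INTER_CUBIC); cv2.imwrite(f'pics/{n}Fc.png',im)
o=bot.get_obs();print(o['time'],o['ee_pos'],o['wrist_force'])
E
```

```text
[ 0.64173731 -0.13167701] 7.167360649728174
[[-1.3 -0.2]
 [-0.2 -0.5]
 [-1.1 -0.3]
 [-1.3  0.6]
 [-1.2 -0.9]
 [-0.5 -1.7]
 [-0.1  1. ]
 [ 0.6 -1.5]
 [-1.9 -0.9]]
12.35 [ 0.39374775 -0.25284864  0.21998751] [-0.36161437 -0.19109166  0.1373251 ]
```

View pics/sceneFov.png

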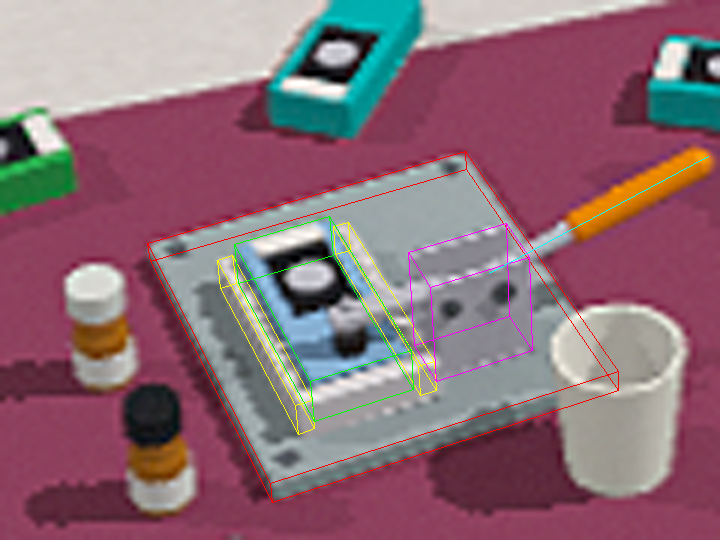

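View pics/topFov.png

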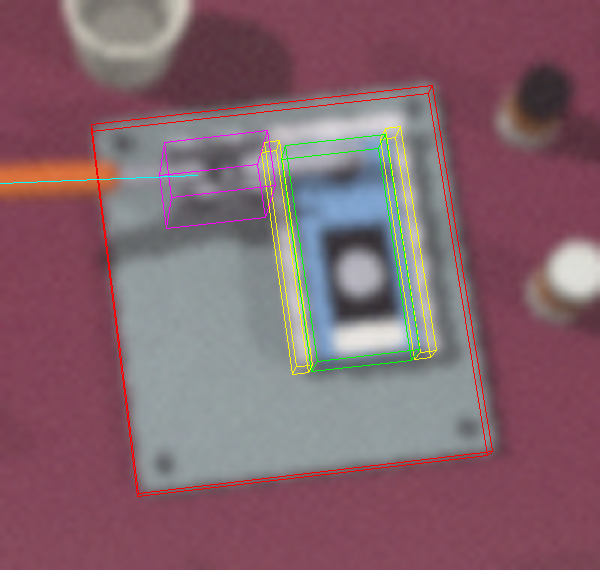

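View pics/topF.png

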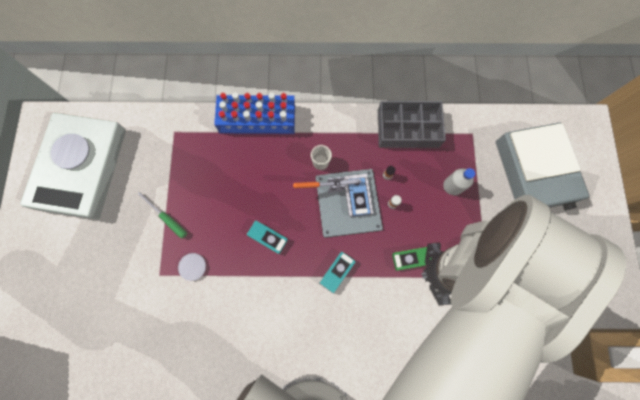

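Lever overlay matches the locked angle, the cassette's tail is flush with the rails, and the bystanders have not moved. Handing in.

```bash
python3 -c "
from h import *
print(bot.job_done())"
```

```text
the job is handed in; nothing more can be done
None
```

The job is done and handed in at about 12.4 s of the 48 s allowed. I pushed the blue cassette home with the shut fingertips while the clamp was open. It stopped dead against the stop at about 11 N. I then pushed the orange lever over with the flat side of the shut fingers until it snapped into lock.

**Last checks:**
- The lever matches the 1.745 rad overlay in both views.
- The foot is on the cassette, and its tail is flush with the rail ends to within the fit's error of about 4 mm.
- The vials, beaker and look-alikes show no movement in the pictures. The white spare was hidden behind the arm in the last top view.
- The robot is clear of everything, with about 0 N at the wrist.

**Disagreements and slips:**
- **Tip height:** both cameras showed the real fingertips about 25–27 mm above the reported TCP height. I worked from the pictures and allowed for that.
- **Turn the wrong way:** my first turn of the wrist towards the lever ran joint 6 to about 179.9°, right at its 180° limit. The arm drifted back and tilted in free air, and I turned it the other way. Nothing was touched.

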